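Clear the jam at the cheese feed tray

ROBOT

A 6-joint arm with a two-finger parallel gripper is mounted at the origin on a cart in front of the work surface, level with it; the furniture and walls round the work are solid. World frame = base frame: x ahead of the robot, y to its left, z up, the work surface at z = 0. Lengths are in m, angles in degrees, forces in N, time in s.
With the tool pointing down it reaches from about 0.25 to 0.725 m from the base axis. Payload 9.7 kg.
Tool frame: the origin (TCP) lies midway between the tips of the shut fingers; the grasp point (between the pads) lies env.grip_depth behind it (env.grip_depth is the distance from the TCP to the grasp point, in m); z points along the fingers, y is the line along which they close (so a half turn about z gives the same grasp; the last joint's range is limited). The gripper opens to 85 mm and grips with 20 to 120 N. Pads are 22 mm wide; open, the fingers measure 114 mm over their backs; the gripper's body (76 mm by 85 mm) begins 54 mm behind the grasp point. The pads swing forward as they close: fully open they stand 13 mm farther back than shut.
Start: joints at [-73.682, 4.979, 10.078, 95.1, 0, 90], TCP at [0.155, -0.528, 0.231] pointing down, gripper open.
Joint ranges: [-179.16, 179.16], [-48.56, 103.87], [-65.8, 70.77], [-126.05, 130.52], [-82.76, 87.17], [-180, 180]. Speed limits (degrees/s): [127.2, 127.2, 147.25, 180, 180, 180].

INTERFACE

Orientations are given as a 3x3 rotation matrix whose columns are the frame's x, y, z axes.
In Python, from plant import env, cams gives the robot as it stands.
- The arm moves only by the tool jog_arm, never from a script. Its argument "targets" is a list of rows, each a list of 4 numbers: the shift along the tool's x, y, z in mm, then the turn about the tool's z in degrees. A call has 1 to 10 rows; each row shifts and turns the commanded pose from where the row before left it, along the tool's axes as they then stand; what a row does not reach is not made up. A row lasts 1/12 s, in which the tool goes at most 41.7 mm and 7.16 degrees, less where a joint would pass 70% of its speed; a pose out of reach is approached as far as the arm can. A call is refused whole if a number of a shift passes 41.7 or a number of a turn 7.16, either way. A call with a gripper value outside its range is refused whole. "gripper" is the opening, from -1 (shut) to 1 (fully open), so that 0 is half open, set as the call begins (left out, the last holds). The fingers move at their own pace and stop on an object; "newtons" is the grip in N (left out, the last holds). Time passes only in rows, so rows that do not move let the fingers close. It gives the time, the measured TCP pose, the force, the opening and the grip force at its end, in the units of the state.
- env.state(): the state, without advancing time (a new reading comes with each control period).
- cams.get_image(name): name is "scene" or "side" or "wrist"; returns the picture (480x640x3 uint8, red, green, blue); there is no depth.
- cams.get_calibration(name): a dict with "K" (3x3 intrinsics, pixels), "k1" (the pictures are not rectified: a ray, as slopes to the right and down, at radius r is drawn at 1 + k1 r^2 times it, then the intrinsics apply), "R" (3x3) and "t" (3): a world point X has camera coordinates R X + t. Camera axes: x right, y down, z forward; pixel columns grow to the right and rows downward; lengths in m; the calibration is good to about 2 mm. A picture is of the moment at which its call begins: read the wrist's pose just before it. get_calibration takes no time and is no camera call; for the wrist camera it gives the pose at the moment of the call.
- env.sign_off(): hands the job in; it is judged then, once.
Trained networks look in the newest picture that a camera, given by its name, has taken for a name from the list of things; names that differ only in an ending like _2 or _b are one class to them, and where a whole thing is asked for, a point or a joint stands for the part that bears it (a point fixed in the world has none). Each returns a list of dicts, best first, with "p" (0 to 1); they miss things now and then, are a little off and sometimes report something else, mostly with a low value. They report only what shows in the picture. A call takes as long as a camera call. They do not tell look-alikes from the thing itself.
- cams.regions_of(camera, label): "pixels" (480x640 bool, what is visible of it).
- cams.landmark_of(camera, label): "centre" ([x, y, z] in m, in world coordinates, good to about 4 mm: a listed point, or the origin of a listed thing).
The state is a dict: "time_s": time; "qpos": joint angles; "dq": joint speeds; "effort": joint torques, N m; "tool_pos": TCP position; "orientation": TCP orientation; "contact_force": force on the tool from outside, world axes, zero at the start; "ft_torque": the same for the moment, N m; "grip_width": finger opening in m; "grip_force": force on a finger pad.
Only numpy, scipy, OpenCV 4.12 (cv2) and the standard library are available. Lean on these libraries where they do the work, as an engineer would, in place of code of your own. Each camera call takes 0.05 s, during which the arm holds its last target. There are 200 camera calls.

TASK

Two small cheese drums have been shoved side by side into the mouth of the feed tray's narrow lane and are stuck there. Nudge one of them back from the mouth, slide the other into the lane, then slide the first in behind it and push the row gently up to the sliding stop plate until you feel the plate yield; leave it pushed in roughly half of its short travel, never driven to the end. Push gently so the cheese is not bruised, slide the drums flat on the tray without lifting or tipping them, and leave the jar, the loose soft cheese and the tickets where they are.

Things in the scene. Friction and masses are not known exactly. Their poses are not given: they have to be found in the camera images.
- drum_a: Cheese drum, a small pale round cheese about 68 mm in diameter (67 to 69, not perfectly round), 46 mm high, 0.11 to 0.22 kg. Origin: centre of its underside, z up. It starts in the wide bay, against the shoulders at the lane mouth, side by side with the other drum, on the near (robot's) side of the lane axis (origin about x = -36 mm, y = -36 mm in the lane_mouth frame). The two drums are alike.
- drum_b: Cheese drum, a small pale round cheese about 68 mm in diameter (67 to 69, not perfectly round), 46 mm high, 0.11 to 0.22 kg. Origin: centre of its underside, z up. It starts in the wide bay, against the shoulders at the lane mouth, side by side with the other drum, on the far side of the lane axis (origin about x = -36 mm, y = +36 mm in the lane_mouth frame). The two drums are alike.
- lane_mouth (a point): Middle of the lane's mouth, on the tray floor (6 mm above the counter). x runs along the lane away from the bay (roughly to the robot's right), y across the tray (roughly away from the robot), z up. x < 0 is the wide bay, x > 0 the lane, 76 mm wide inside (y -38 to 38 mm). One drum passes with 8 mm to spare, once the other has been moved back some 60 mm; two together cannot.
- feed_tray: Fixed tray, wooden floor with steel rails. Origin and axes as lane_mouth, but 6 mm lower. Rails 6 mm thick, tops 20 mm above the floor: a drum's upper half stands free and tips over 20 mm above the floor clear all rails. Bay inside: x -185 (end rail) to 0, y -72.5 to 72.5 mm; at x = 0 square shoulders with corners rounded 6 mm narrow it to the lane.
- lane_end (a point): Open far end of the lane: x = 212 mm in the lane_mouth frame, on the floor. Before it stands the stop: a steel plate 64 mm wide and 30 mm high in front of a clamped wooden block. Where is not measured: the plate's face, not yet pressed, is somewhere between x = 143 and 172 mm in the lane_mouth frame.
- stop_plate (a joint): How far the stop plate has been pushed in along the lane (m): 0 as it stands at the start, 0.015 at the end of its travel. It starts to move at about 5 N, needs about 6.5 N at the end, and stays where it is left.
- honey_jar: Bystander: loose glass jar with red lid, 65 mm in diameter, 100 mm high, behind the tray. Origin: centre of its underside.
- soft_disc: Bystander: loose flat round cheese, 105 mm in diameter, 32 mm high, behind the tray towards the robot's left. Origin: centre of its underside.
- ticket_near: Bystander: loose upright price ticket, 37 x 50 mm foot, 110 mm high, at the counter's front edge. Origin: centre of its underside.
- ticket_far: Bystander: loose upright price ticket, 41 x 47 mm foot, 95 mm high, behind the tray. Origin: centre of its underside.
Things that resemble listed ones, but are neither listed nor needed, are in the scene too. Leave any pink or yellow look-alike of the drum_b alone.

How it is judged (in metres and radians):
On the way, in this order (a step that is already met when the one before it is completed fails the run):
1. one drum nudged back from the mouth (at least about 25 mm) while the other is still outside the lane (((x of drum_a in the frame of lane_mouth below -0.062 m and x of drum_b in the frame of lane_mouth below -0.01 m) or (x of drum_b in the frame of lane_mouth below -0.062 m and x of drum_a in the frame of lane_mouth below -0.01 m))), for 0.1 s.
2. one drum in the lane (its centre 30 mm or more past the mouth) while the other waits in the bay (((x of drum_a in the frame of lane_mouth above 0.03 m and y of drum_a in the frame of lane_mouth between -0.012 and 0.012 m and x of drum_b in the frame of lane_mouth below -0.01 m) or (x of drum_b in the frame of lane_mouth above 0.03 m and y of drum_b in the frame of lane_mouth between -0.012 and 0.012 m and x of drum_a in the frame of lane_mouth below -0.01 m))), for 0.1 s.
At the end, for the whole second after the job is handed in: Both drums rest flat in the lane in single file, centres at least 30 mm past the mouth, within 12 mm of the lane axis and less than 76 mm apart, and the stop plate stays pushed in by 3 to 12 mm of its 15 mm (x of each of drum_a, drum_b in the frame of lane_mouth above 0.03 m and y of drum_a in the frame of lane_mouth between -0.012 and 0.012 m and y of drum_b in the frame of lane_mouth between -0.012 and 0.012 m and horizontal distance between drum_a and drum_b below 0.076 m and value of joint stop_plate between 0.003 and 0.012 m and linear speed of each of drum_a, drum_b below 0.01 m/s and angle between each of drum_a, drum_b's own z axis and vertical below 0.1 rad); the robot touches nothing.
It fails at once if a drum is pushed or squeezed with more than 20 N (contact force between any of the arm, the fingers and drum_a above 20 N or contact force between any of the arm, the fingers and drum_b above 20 N).
It fails at once if a drum is lifted more than 15 mm or tipped more than 20 degrees (z of any of drum_a, drum_b in the frame of lane_mouth above 0.015 m or angle between any of drum_a, drum_b's own z axis and vertical above 0.35 rad).
It fails at once if the stop plate is driven to the end of its travel (past 13.5 mm) (value of joint stop_plate above 0.0135 m).
It fails at once if the jar, the loose soft cheese or a loose ticket is moved more than 20 mm (distance of any of honey_jar, soft_disc, ticket_near, ticket_far from where it was at the start of the episode above 0.02 m).
It also fails if it takes over 70 s, if anything falls off the work surface, if the arm or the gripper's body presses on something with over 40 N, if the wrist force passes 120 N, or if a joint passes its speed limit or range.

## Working session

There is one attempt and no reset: what is moved stays moved. The work goes in short steps, Python scripts to look and compute and a tool call to move; the robot and the scene stay as the last step left them, time stands still between calls to the robot, and variables do not carry over. Pictures are saved under pics/ and viewed, at most 10 in all, crops included, and the job is handed in when it is done.

Besides the shell and the picture viewer there is one more tool, called as name([rows], argument=value, ...), one row to a line, values as JSON. jog_arm: Moves the arm, as the interface text tells. Its arguments: {"type":"object","properties":{"targets":{"type":"array"},"gripper":{"type":"number"},"newtons":{"type":"number"}},"required":["targets"]}

```bash
mkdir -p pics; python3 - <<'E'
from plant import env,cams
import cv2,numpy as np
for c in ['scene','side']:
    im=cams.get_image(c); cv2.imwrite(f'pics/{c}0.png',im[:,:,::-1])
    for l in ['lane_mouth','lane_end','drum_a','honey_jar','soft_disc','ticket_near','stop_plate']:
        print(c,l,[(round(d['p'],2),np.round(d['centre'],3).tolist()) for d in cams.landmark_of(c,l)[:5]])
s=env.state();print(s['time_s'],s['tool_pos'],s['orientation'],s['contact_force'],env.grip_depth)
E
```

```text
scene lane_mouth [(0.97, [0.552, 0.047, 0.004])]
scene lane_end [(0.6, [0.51, -0.166, 0.008])]
scene drum_a [(0.92, [0.383, 0.056, 0.002]), (0.77, [0.522, 0.087, 0.004]), (0.77, [0.596, 0.076, 0.006]), (0.56, [0.693, -0.068, 0.003])]
scene honey_jar [(0.68, [0.784, 0.012, -0.004]), (0.66, [0.553, 0.044, 0.002])]
scene soft_disc [(0.63, [0.728, 0.322, -0.006])]
scene ticket_near [(0.69, [0.368, -0.16, -0.0])]Traceback (most recent call last):
  File "<stdin>", line 6, in <module>
ValueError: it knows: drum, feed_tray, honey_jar, lane_end, lane_mouth, soft_disc, ticket_far, ticket_near
```

```bash
python3 - <<'E'
from plant import env,cams
import cv2,numpy as np
for c in ['side']:
    im=cams.get_image(c); cv2.imwrite(f'pics/{c}0.png',im[:,:,::-1])
    for l in ['lane_mouth','lane_end','drum_a','feed_tray','ticket_far','ticket_near']:
        print(c,l,[(round(d['p'],2),np.round(d['centre'],3).tolist()) for d in cams.landmark_of(c,l)[:5]])
s=env.state();print(s['time_s'],s['tool_pos'],s['orientation'],s['contact_force'],env.grip_depth)
E
```

```text
side lane_mouth [(0.8, [0.553, 0.043, 0.009])]
side lane_end [(0.88, [0.513, -0.167, 0.002]), (0.46, [0.755, 0.221, -0.002])]
side drum_a [(0.88, [0.696, -0.067, 0.002]), (0.86, [0.385, 0.055, 0.002]), (0.82, [0.597, 0.072, 0.007]), (0.64, [0.522, 0.088, 0.004]), (0.31, [0.781, 0.015, -0.003])]
side feed_tray [(0.57, [0.554, 0.043, -0.0])]
side ticket_far [(0.58, [0.756, 0.222, -0.004])]
side ticket_near [(0.62, [0.367, -0.161, 0.002])]
0.7 [ 0.15453115 -0.52787146  0.23133458] [[ 9.59715633e-01  2.80973130e-01  6.24046038e-05]
 [ 2.80973136e-01 -9.59715624e-01 -1.34459048e-04]
 [ 2.21112936e-05  1.46576468e-04 -9.99999989e-01]] [-0.29478856  0.13157357 -0.03251497] 0.0187
```

View pics/scene0.png

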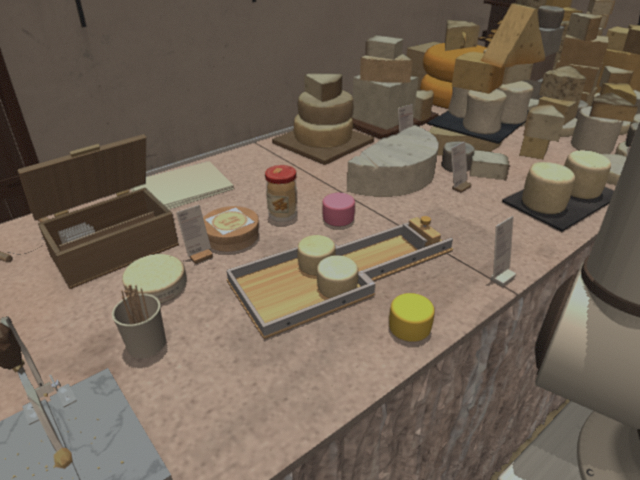

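View pics/side0.png

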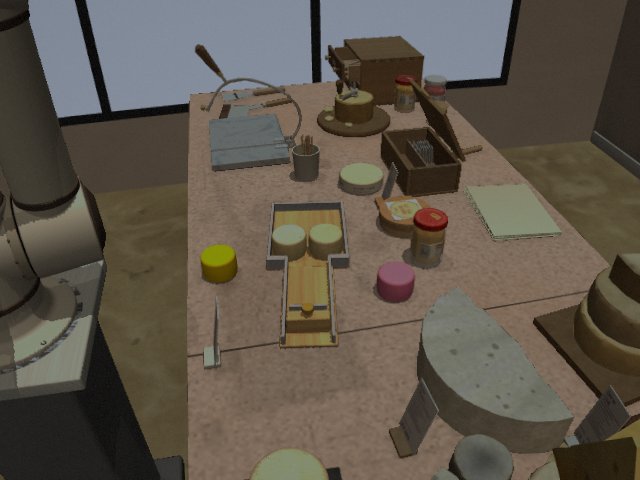

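The two pale drums stand in the tray, at scene (316,255) and (338,275) and side (289,241) and (325,241). They are 75 mm apart and straddle the measured mouth, so they are drum_b and drum_a. The yellow one at scene (411,318) and the pink one at scene (338,209) stand outside the tray and are the look-alikes. From the points I get mouth ≈ (0.5526, 0.0454) and lane x ≈ (-0.185, -0.983).

I'll turn the tool to the lane axes and move above the mouth.

jog_arm([
  [0, 0, 0, -7],
  [0, 0, 0, -7],
  [0, 0, 0, -7],
  [0, 0, 0, -7],
  [0, 0, 0, -7],
  [0, 0, 0, -7],
  [0, 0, 0, -7],
  [0, 0, 0, -7],
  [0, 0, 0, -7],
  [0, 0, 0, 0],
], gripper=-0.4)

```text
time_s: 1.53
tool_pos: [0.1545, -0.5278, 0.2313]
orientation: [[0.18, 0.984, -0.0], [0.984, -0.18, -0.0], [-0.0, 0.0, -1.0]]
contact_force: [-0.2, -0.1, 1.0]
grip_width: 0.0258
grip_force: 0.0
```

jog_arm([
  [30, 12, 0, 0],
  [30, 12, 0, 0],
  [30, 12, 0, 0],
  [30, 12, 0, 0],
  [30, 12, 0, 0],
  [30, 12, 0, 0],
  [30, 12, 0, 0],
  [30, 12, 0, 0],
  [30, 12, 0, 0],
  [30, 12, 0, 0],
])

```text
time_s: 2.37
tool_pos: [0.3285, -0.2539, 0.2315]
orientation: [[0.19, 0.982, 0.001], [0.982, -0.19, -0.0], [-0.0, 0.001, -1.0]]
contact_force: [-0.0, -1.1, -0.2]
grip_width: 0.026
grip_force: 0.0
```

jog_arm([
  [30, 13, 0, 0],
  [30, 13, 0, 0],
  [30, 13, 0, 0],
  [30, 13, 0, 0],
  [30, 13, 0, 0],
  [30, 13, 0, 0],
  [30, 13, 0, 0],
  [30, 13, 0, 0],
  [30, 13, 0, 0],
  [0, 0, 0, 0],
])

```text
time_s: 3.2
tool_pos: [0.4951, -0.0079, 0.2305]
orientation: [[0.186, 0.982, -0.0], [0.982, -0.186, 0.001], [0.001, -0.0, -1.0]]
contact_force: [1.4, -0.5, -0.8]
grip_width: 0.0257
grip_force: 0.0
```

```bash
cat > h.py <<'E'
from plant import env,cams
import cv2,numpy as np
M=np.array([.5526,.0454]); X=np.array([-.185,-.983]);X/=np.linalg.norm(X);Y=np.array([-X[1],X[0]])
def lane(p): d=np.array(p[:2])-M; return np.round(1000*np.array([d@X,d@Y,p[2]-.006]),1).tolist()
def pic(c,n):
    im=cams.get_image(c); cv2.imwrite(f'pics/{n}.png',im[:,:,::-1]); return im
def see(c,l='drum_a',w=False):
    for d in cams.landmark_of(c,l)[:5]: print(c,l,round(d['p'],2),np.round(d['centre'],3) if w else '',lane(d['centre']))
def tcp():
    s=env.state(); print('t',s['time_s'],'tcp',lane(s['tool_pos']),'F lane',np.round([s['contact_force'][:2]@X,s['contact_force'][:2]@Y],1),'w',s['grip_width'])
E
python3 - <<'E'
from h import *
pic('wrist','w0')
for l in ['lane_mouth','lane_end','drum_a']: see('wrist',l,True)
tcp(); c=cams.get_calibration('wrist'); print(lane(-c['R'].T@c['t']))
E
```

```text
wrist lane_mouth 0.78 [0.555 0.047 0.008] [-2.1, 2.5, 1.9]
wrist drum_a 0.92 [0.594 0.078 0.012] [-39.7, 34.5, 5.6]
wrist drum_a 0.83 [ 0.696 -0.066  0.003] [82.6, 161.7, -2.8]
wrist drum_a 0.75 [0.521 0.085 0.006] [-32.7, -38.0, -0.4]
wrist drum_a 0.72 [ 0.383  0.055 -0.002] [22.1, -168.8, -7.9]
t 3.4 tcp [67.5, -48.2, 225.3] F lane [-0.1  0.6] w 0.025284615476933173
[-11.9, -47.3, 367.1]
```

View pics/w0.png

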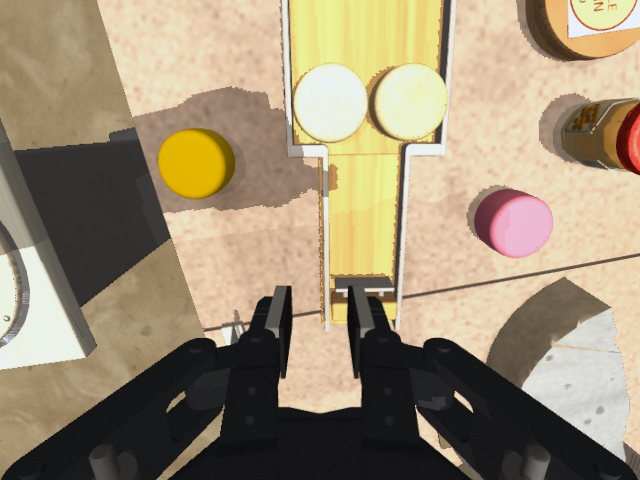

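Confirmed in the wrist picture: pale drums at (330,103) = drum_a and (410,103) = drum_b, in the tray. Yellow (195,163) and pink (513,222) are outside it. The stop plate is the dark bar at (362,283), and the mouth floor line is at (362,153). I'll turn these pixels into positions.

```bash
cat >> h.py <<'E'
def ray(c,uv,z):
    k=cams.get_calibration(c);K=np.array(k['K']);R=np.array(k['R']);t=np.array(k['t'])
    d=np.array([(uv[0]-K[0,2])/K[0,0],(uv[1]-K[1,2])/K[1,1]]);s=d.copy()
    for _ in range(20): s=d/(1+k['k1']*(s@s))
    o=-R.T@t; v=R.T@np.array([*s,1]); return lane(o+v*(z-o[2])/v[2])
E
python3 - <<'E'
from h import *
for n,uv,z in [('mouthfloor',(362,153),.006),('Linner',(330,152),.026),('Rinner',(405,152),.026),('Lfar',(330,320),.026),('Rfar',(398,320),.026),('A top',(330,103),.052),('B top',(410,103),.052),('plate top',(362,278),.036),('plate bot',(362,275),.006),('bayL',(293,100),.026),('bayR',(443,100),.026)]: print(n,ray('wrist',uv,z))
im=cv2.imread('pics/w0.png')[60:340,270:470]; cv2.imwrite('pics/w0c.png',cv2.resize(im,None,fx=2.1,fy=2.1,interpolation=cv2.INTER_CUBIC))
E
```

```text
mouthfloor [16.9, -2.7, 0.0]
Linner [14.3, -36.6, 20.0]
Rinner [14.3, 37.3, 20.0]
Lfar [202.6, -35.5, 20.0]
Rfar [203.2, 43.0, 20.0]
A top [-29.8, -37.6, 46.0]
B top [-29.9, 32.6, 46.0]
plate top [145.1, -1.9, 30.0]
plate bot [155.3, 2.0, 0.0]
bayL [-34.0, -71.7, 20.0]
bayR [-34.3, 70.5, 20.0]
```

View pics/w0c.png

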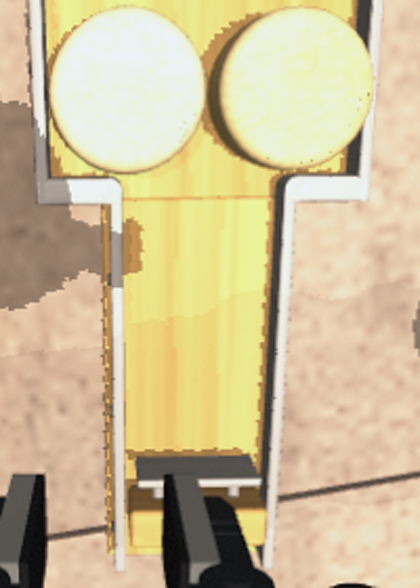

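The crop shows two free pale drums in the bay, and the plate face with its base at crop row 455 and top at row 480, so x ≈ 150–157. I'll lower the tool in front of drum_a, over the shoulder.

jog_arm([
  [10, 6, 30, 0],
  [9, 5, 30, 0],
  [0, 0, 30, 0],
  [0, 0, 30, 0],
  [0, 0, 30, 0],
  [0, 0, 20, 0],
  [0, 0, 15, 0],
  [0, 0, 13, 0],
  [0, 0, 0, 0],
  [0, 0, 0, 0],
])

```text
time_s: 4.23
tool_pos: [0.5068, 0.0041, 0.0334]
orientation: [[0.188, 0.982, -0.001], [0.982, -0.188, -0.0], [-0.0, -0.001, -1.0]]
contact_force: [-0.1, 0.6, 0.4]
grip_width: 0.0256
grip_force: 0.0
```

```bash
python3 - <<'E'
from h import *
tcp()
E
```

```text
t 4.2333 tcp [49.1, -37.4, 27.4] F lane [-0.6 -0.2] w 0.025618529917570222
```

jog_arm([
  [10, 0, 0, 0],
  [10, 0, 0, 0],
  [5, 0, 0, 0],
  [4, 0, 0, 0],
  [4, 0, 0, 0],
  [4, 0, 0, 0],
  [4, 0, 0, 0],
  [4, 0, 0, 0],
  [4, 0, 0, 0],
  [4, 0, 0, 0],
])

```text
time_s: 5.07
tool_pos: [0.5173, 0.0573, 0.0333]
orientation: [[0.186, 0.983, 0.0], [0.983, -0.186, -0.0], [-0.0, 0.0, -1.0]]
contact_force: [-0.3, -2.0, 0.1]
grip_width: 0.0252
grip_force: 0.9
```

```bash
python3 - <<'E'
from h import *
tcp(); pic('side','s1'); see('side'); pic('scene','sc1'); see('scene')
E
```

```text
t 5.0667 tcp [-5.1, -36.9, 27.3] F lane [2.  0.1] w 0.0251988992303465
side drum_a 0.8  [-50.5, -36.9, -2.2]
side drum_a 0.71  [81.8, 161.3, -4.8]
side drum_a 0.69  [-32.4, 36.6, -1.3]
side drum_a 0.55  [19.3, -167.5, -8.1]
scene drum_a 0.95  [20.7, -171.4, -3.4]
scene drum_a 0.75  [84.1, 159.5, -6.5]
```

jog_arm([
  [5, 0, 0, 0],
  [5, 0, 0, 0],
  [5, 0, 0, 0],
  [5, 0, 0, 0],
  [5, 0, 0, 0],
  [5, 0, 0, 0],
  [5, 0, 0, 0],
  [5, 0, 0, 0],
  [5, 0, 0, 0],
  [5, 0, 0, 0],
])

```text
time_s: 6.1
tool_pos: [0.5266, 0.1067, 0.0333]
orientation: [[0.185, 0.983, -0.0], [0.983, -0.185, 0.0], [0.0, -0.0, -1.0]]
contact_force: [0.0, -1.4, -0.1]
grip_width: 0.0258
grip_force: 0.6
```

jog_arm([
  [5, 0, 0, 0],
  [5, 0, 0, 0],
  [5, 0, 0, 0],
  [5, 0, 0, 0],
  [5, 0, 0, 0],
  [5, 0, 0, 0],
  [5, 0, 0, 0],
  [4, 0, 0, 0],
  [0, 0, 0, 0],
  [-6, 0, 0, 0],
])

```text
time_s: 6.93
tool_pos: [0.5328, 0.1394, 0.0332]
orientation: [[0.184, 0.983, 0.0], [0.983, -0.184, 0.001], [0.001, 0.0, -1.0]]
contact_force: [0.0, 0.6, 0.7]
grip_width: 0.0258
grip_force: 0.0
```

```bash
python3 - <<'E'
from h import *
tcp(); pic('side','s2'); see('side'); pic('scene','sc2'); see('scene')
E
```

```text
t 6.9333 tcp [-88.7, -36.9, 27.2] F lane [-0.6 -0.1] w 0.02579658321308271
side drum_a 0.9  [84.6, 158.3, -4.1]
side drum_a 0.7  [18.0, -168.4, -6.5]
side drum_a 0.68  [-140.5, -38.4, -0.9]
side drum_a 0.55  [-32.9, 36.2, -4.6]
scene drum_a 0.9  [-137.0, -37.4, -0.5]
scene drum_a 0.82  [82.3, 160.7, -4.4]
scene drum_a 0.69  [20.7, -168.6, -5.0]
```

jog_arm([
  [0, 0, -30, 0],
  [0, 0, -30, 0],
  [-20, 20, 0, 0],
  [-20, 25, 0, 0],
  [-14, 26, 0, 0],
  [0, 26, 0, 0],
  [0, 26, 0, 0],
  [0, 26, 0, 0],
  [0, 0, 0, 0],
  [0, 0, 0, 0],
])

```text
time_s: 7.97
tool_pos: [0.6695, 0.0574, 0.0921]
orientation: [[0.186, 0.982, -0.001], [0.982, -0.186, -0.0], [-0.0, -0.001, -1.0]]
contact_force: [-0.7, 1.6, -0.2]
grip_width: 0.0254
grip_force: 0.0
```

```bash
python3 - <<'E'
from h import *
tcp(); pic('wrist','w1'); see('wrist'); see('wrist','lane_mouth')
E
```

```text
t 7.9667 tcp [-33.4, 112.7, 86.1] F lane [-1.4 -1. ] w 0.02538783726912189
wrist drum_a 0.82  [-36.2, 31.9, 2.0]
wrist drum_a 0.74  [-137.9, -36.8, 0.0]
```

View pics/w1.png

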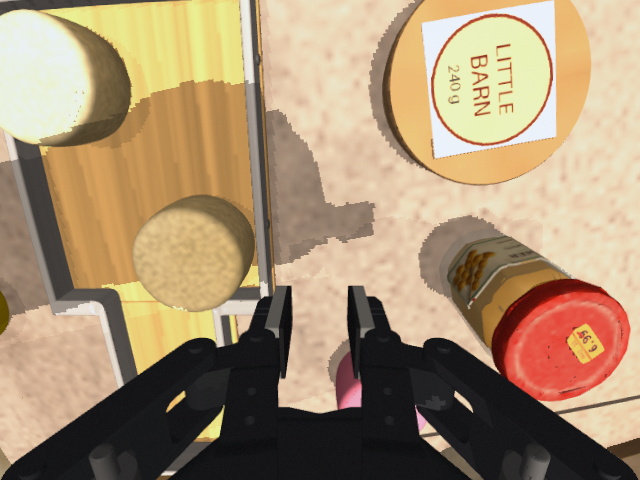

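The wrist view shows drum_b at (193,253) with the fingers just outside the far rail at (318,320). The jar (560,340) is well clear. I'll lower and push drum_b inward.

jog_arm([
  [1, 0, 20, 0],
  [0, 0, 20, 0],
  [0, 0, 12, 0],
  [0, 0, 6, 0],
  [0, -6, 0, 0],
  [0, -4, 0, 0],
  [0, -4, 0, 0],
  [0, -4, 0, 0],
  [0, -4, 0, 0],
  [0, -4, 0, 0],
])

```text
time_s: 8.95
tool_pos: [0.6443, 0.0637, 0.0366]
orientation: [[0.185, 0.983, 0.003], [0.983, -0.185, -0.0], [0.0, 0.003, -1.0]]
contact_force: [3.0, -0.4, 2.4]
grip_width: 0.0256
grip_force: 1.9
```

jog_arm([
  [0, -4, 0, 0],
  [0, -4, 0, 0],
  [0, -4, 0, 0],
  [0, -4, 0, 0],
  [0, -3, 0, 0],
  [0, 0, 0, 0],
])

```text
time_s: 9.45
tool_pos: [0.6252, 0.0674, 0.0362]
orientation: [[0.185, 0.983, 0.002], [0.983, -0.185, 0.0], [0.001, 0.002, -1.0]]
contact_force: [3.8, -0.4, 4.9]
grip_width: 0.0258
grip_force: 2.4
```

```bash
python3 - <<'E'
from h import *
tcp(); pic('side','s3'); see('side'); pic('scene','sc3'); see('scene'); pic('wrist','w2'); see('wrist')
E
```

```text
t 9.45 tcp [-35.1, 67.3, 30.2] F lane [-0.3  3.8] w 0.025839607409698824
side drum_a 0.95  [-139.2, -38.7, -1.5]
side drum_a 0.83  [83.0, 160.7, -2.7]
side drum_a 0.6  [17.1, -165.5, -6.2]
scene drum_a 0.86  [-38.0, 10.7, 1.0]
scene drum_a 0.64  [-139.1, -38.3, -1.2]
scene drum_a 0.64  [84.7, 154.7, -4.7]
scene drum_a 0.59  [17.6, -167.7, -8.4]
wrist drum_a 0.8  [81.0, 164.6, -4.4]
wrist drum_a 0.72  [-136.1, -37.2, -2.2]
wrist drum_a 0.71  [-37.3, 9.8, 2.5]
```

jog_arm([
  [0, 0, -3, 0],
  [0, -3, 0, 0],
  [0, -3, 0, 0],
  [0, -4, 0, 0],
  [0, 0, 0, 0],
])

```text
time_s: 10.17
tool_pos: [0.6142, 0.0692, 0.0381]
orientation: [[0.185, 0.983, -0.001], [0.983, -0.185, 0.0], [-0.0, -0.001, -1.0]]
contact_force: [1.0, -0.5, 1.5]
grip_width: 0.0259
grip_force: 0.5
```

```bash
python3 - <<'E'
from h import *
tcp(); pic('scene','sc4'); see('scene'); pic('wrist','w3'); see('wrist'); see('wrist','lane_mouth')
E
```

```text
t 10.1667 tcp [-34.8, 56.1, 32.1] F lane [0.3 1.1] w 0.025853073147220105
scene drum_a 0.94  [-138.0, -37.5, -1.7]
scene drum_a 0.92  [20.1, -172.9, -7.7]
scene drum_a 0.72  [-39.2, 2.6, -0.4]
scene drum_a 0.58  [84.0, 159.0, -7.0]
wrist drum_a 0.85  [-36.2, -3.0, 0.9]
wrist drum_a 0.66  [-137.1, -38.5, -0.6]
```

View pics/w3.png

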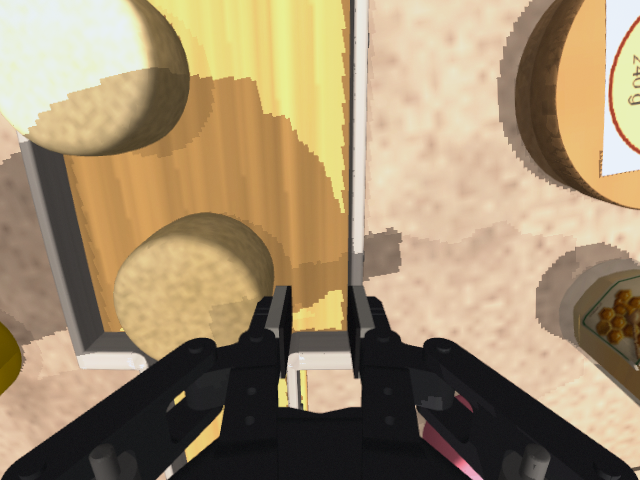

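Drum_b (195,290) is now about on the lane axis, and drum_a (80,75) is well back. I'll go round behind drum_b.

jog_arm([
  [0, 8, 0, 0],
  [0, 0, -25, 0],
  [0, 0, -25, 0],
  [20, -20, 0, 0],
  [20, -20, 0, 0],
  [12, -21, 0, 0],
  [0, 0, 0, 0],
  [0, 0, 20, 0],
  [0, 0, 20, 0],
  [0, 0, 14, 0],
])

```text
time_s: 11.25
tool_pos: [0.5728, 0.13, 0.0328]
orientation: [[0.185, 0.983, -0.001], [0.983, -0.185, -0.0], [-0.0, -0.001, -1.0]]
contact_force: [-0.1, 0.6, 0.7]
grip_width: 0.026
grip_force: 0.0
```

```bash
python3 - <<'E'
from h import *
tcp(); pic('side','s5'); see('side'); pic('scene','sc5'); see('scene')
E
```

```text
t 11.25 tcp [-86.9, 4.2, 26.8] F lane [-0.6 -0.2] w 0.025967171443143495
side drum_a 0.89  [15.5, -172.3, -7.9]
side drum_a 0.81  [-141.4, -38.0, -0.6]
side drum_a 0.55  [82.0, 158.8, -2.2]
scene drum_a 0.96  [-141.1, -39.8, 0.9]
scene drum_a 0.88  [80.4, 161.7, -5.1]
scene drum_a 0.84  [19.8, -167.6, -5.4]
scene drum_a 0.67  [-37.4, 0.9, 0.9]
```

jog_arm([
  [0, -3, 0, 0],
  [-4, 0, 0, 0],
  [-4, 0, 0, 0],
  [-4, 0, 0, 0],
  [-4, 0, 0, 0],
  [-4, 0, 0, 0],
  [-4, 0, 0, 0],
  [-4, 0, 0, 0],
  [-4, 0, 0, 0],
  [-4, 0, 0, 0],
])

```text
time_s: 12.28
tool_pos: [0.5633, 0.095, 0.0346]
orientation: [[0.185, 0.983, 0.001], [0.983, -0.185, 0.0], [0.001, 0.001, -1.0]]
contact_force: [2.3, 5.4, 5.7]
grip_width: 0.0261
grip_force: 2.9
```

jog_arm([
  [-4, 0, 0, 0],
  [-4, 0, 0, 0],
  [-4, 0, 0, 0],
  [-4, 0, 0, 0],
  [-4, 0, 0, 0],
  [-4, 0, 0, 0],
  [-4, 0, 0, 0],
  [-4, 0, 0, 0],
  [-4, 0, 0, 0],
  [0, 0, 0, 0],
])

```text
time_s: 13.12
tool_pos: [0.5564, 0.0591, 0.0344]
orientation: [[0.186, 0.983, 0.0], [0.983, -0.186, -0.0], [-0.0, 0.0, -1.0]]
contact_force: [2.0, 1.9, 2.4]
grip_width: 0.0254
grip_force: 1.4
```

```bash
python3 - <<'E'
from h import *
tcp(); pic('side','s6'); see('side'); pic('scene','sc6'); see('scene')
E
```

```text
t 13.1167 tcp [-14.2, 1.2, 28.4] F lane [-2.3  1.6] w 0.025374193378295294
side drum_a 0.98  [84.8, 161.2, -3.6]
side drum_a 0.92  [20.9, -168.7, -6.0]
side drum_a 0.91  [27.7, 4.3, -2.5]
side drum_a 0.69  [-141.9, -35.7, 0.4]
scene drum_a 0.94  [25.1, 2.8, -2.8]
scene drum_a 0.76  [-140.0, -37.0, -2.0]
scene drum_a 0.71  [18.5, -169.6, -6.3]
```

jog_arm([
  [-4, 0, 0, 0],
  [-4, 0, 0, 0],
  [-4, 0, 0, 0],
  [-4, 0, 0, 0],
  [-4, 0, 0, 0],
  [-4, 0, 0, 0],
  [-4, 0, 0, 0],
  [-4, 0, 0, 0],
  [-4, 0, 0, 0],
  [0, 0, 0, 0],
])

```text
time_s: 14.15
tool_pos: [0.5496, 0.0237, 0.0343]
orientation: [[0.186, 0.983, -0.0], [0.983, -0.186, -0.0], [-0.0, -0.0, -1.0]]
contact_force: [0.8, -0.3, 0.5]
grip_width: 0.0257
grip_force: 0.1
```

jog_arm([
  [15, 0, 0, 0],
  [0, 0, -30, 0],
  [0, 0, -25, 0],
  [20, -15, 0, 0],
  [20, -20, 0, 0],
  [20, -25, 0, 0],
  [20, -25, 0, 0],
  [20, -25, 0, 0],
  [0, 0, 0, 0],
  [0, 0, 0, 0],
])

```text
time_s: 14.98
tool_pos: [0.4624, 0.1587, 0.0896]
orientation: [[0.183, 0.983, 0.001], [0.983, -0.183, -0.0], [-0.0, 0.001, -1.0]]
contact_force: [-0.5, 0.2, 0.7]
grip_width: 0.0254
grip_force: 0.0
```

```bash
python3 - <<'E'
from h import *
tcp(); pic('side','s7'); see('side'); pic('scene','sc7'); see('scene'); pic('wrist','w7'); see('wrist')
E
```

```text
t 14.9833 tcp [-94.7, -109.6, 83.6] F lane [-0.1 -0.5] w 0.025439174984409483
side drum_a 0.89  [16.4, -168.0, -4.1]
side drum_a 0.88  [84.9, 157.1, -3.9]
side drum_a 0.85  [-139.8, -37.8, 0.8]
side drum_a 0.68  [63.6, 3.8, -2.7]
scene drum_a 0.72  [-138.6, -37.6, -3.9]
scene drum_a 0.57  [62.3, 1.4, 2.6]
wrist drum_a 0.89  [-136.5, -40.0, 0.5]
wrist drum_a 0.68  [83.7, 159.7, -4.0]
```

jog_arm([
  [22, 0, 0, 0],
  [22, 0, 0, 0],
  [0, 0, 25, 0],
  [0, 0, 20, 0],
  [0, 0, 8, 0],
  [0, 6, 0, 0],
  [0, 4, 0, 0],
  [0, 4, 0, 0],
  [0, 4, 0, 0],
  [0, 4, 0, 0],
])

```text
time_s: 16.12
tool_pos: [0.4937, 0.197, 0.0374]
orientation: [[0.186, 0.983, 0.001], [0.983, -0.186, 0.001], [0.001, 0.001, -1.0]]
contact_force: [-4.1, -0.0, 2.5]
grip_width: 0.0255
grip_force: 1.9
```

jog_arm([
  [0, 4, 0, 0],
  [0, 4, 0, 0],
  [0, 4, 0, 0],
  [0, 4, 0, 0],
  [0, 4, 0, 0],
  [0, 4, 0, 0],
  [0, 4, 0, 0],
  [0, 3, 0, 0],
  [0, 0, 0, 0],
])

```text
time_s: 16.87
tool_pos: [0.5239, 0.1912, 0.0361]
orientation: [[0.186, 0.983, 0.0], [0.983, -0.186, -0.0], [-0.0, 0.0, -1.0]]
contact_force: [-1.8, -0.6, 0.4]
grip_width: 0.0256
grip_force: 0.6
```

```bash
python3 - <<'E'
from h import *
tcp(); pic('side','s8'); see('side'); pic('scene','sc8'); see('scene'); pic('wrist','w8'); see('wrist')
E
```

```text
t 16.8667 tcp [-137.9, -55.1, 30.1] F lane [ 0.9 -1.7] w 0.0256143831037118
side drum_a 0.7  [81.5, 159.9, -5.0]
side drum_a 0.7  [-212.4, 168.8, -8.8]
side drum_a 0.68  [18.5, -169.4, -9.1]
side drum_a 0.58  [-141.3, 1.7, 0.2]
side drum_a 0.56  [62.7, 4.6, -4.5]
scene drum_a 0.91  [-141.2, -0.1, -3.4]
scene drum_a 0.74  [83.8, 159.3, -4.2]
scene drum_a 0.66  [18.5, -169.9, -6.0]
scene drum_a 0.55  [60.2, 2.9, 0.5]
wrist drum_a 0.97  [-140.5, 3.8, 1.9]
wrist drum_a 0.66  [22.8, -166.0, -6.7]
```

```bash
python3 - <<'E'
from h import *
print(ray('side',(306,178),0),ray('scene',(145,358),0),ray('side',(306,138),.12))
E
```

```text
[-336.0, -8.9, -6.0] [-357.9, -33.5, -6.0] [-309.4, -4.6, 114.0]
```

jog_arm([
  [0, -8, 0, 0],
  [0, 0, -25, 0],
  [0, 0, -27, 0],
  [20, 20, 0, 0],
  [20, 22, 0, 0],
  [17, 23, 0, 0],
  [0, 0, 0, 0],
])

```text
time_s: 17.75
tool_pos: [0.5922, 0.2386, 0.0868]
orientation: [[0.185, 0.983, 0.0], [0.983, -0.185, 0.0], [0.0, 0.0, -1.0]]
contact_force: [1.1, 0.8, -0.5]
grip_width: 0.0258
grip_force: 0.0
```

jog_arm([
  [0, -1, 25, 0],
  [0, 0, 20, 0],
  [0, 0, 8, 0],
  [-5, 0, 0, 0],
  [-4, 0, 0, 0],
  [-4, 0, 0, 0],
  [-4, 0, 0, 0],
  [-4, 0, 0, 0],
  [-4, 0, 0, 0],
  [-4, 0, 0, 0],
])

```text
time_s: 18.58
tool_pos: [0.584, 0.2084, 0.0363]
orientation: [[0.185, 0.983, 0.002], [0.983, -0.185, 0.001], [0.002, 0.001, -1.0]]
contact_force: [0.2, 4.1, 3.7]
grip_width: 0.0256
grip_force: 2.0
```

jog_arm([
  [-5, 0, 0, 0],
  [-5, 0, 0, 0],
  [-5, 0, 0, 0],
  [-5, 0, 0, 0],
  [-5, 0, 0, 0],
  [-5, 0, 0, 0],
  [-5, 0, 0, 0],
  [-5, 0, 0, 0],
  [-5, 0, 0, 0],
  [-5, 0, 0, 0],
])

```text
time_s: 19.42
tool_pos: [0.5741, 0.1588, 0.0353]
orientation: [[0.185, 0.983, -0.0], [0.983, -0.185, 0.0], [0.0, -0.0, -1.0]]
contact_force: [0.9, 4.6, 4.3]
grip_width: 0.0253
grip_force: 2.4
```

```bash
python3 - <<'E'
from h import *
tcp(); pic('side','s9'); see('side'); pic('scene','sc9'); see('scene'); pic('wrist','w9'); see('wrist')
E
```

```text
t 19.4167 tcp [-115.4, 0.1, 29.3] F lane [-4.7 -0. ] w 0.025262816926730016
side drum_a 0.81  [64.6, 0.8, -6.3]
side drum_a 0.7  [20.7, -170.2, -6.5]
side drum_a 0.69  [-79.0, 0.1, 0.1]
side drum_a 0.57  [86.8, 159.1, -3.2]
scene drum_a 0.95  [-76.3, -1.5, -0.5]
scene drum_a 0.87  [81.0, 156.8, -4.9]
scene drum_a 0.66  [63.8, 5.3, -1.9]
scene drum_a 0.55  [18.7, -169.7, -7.8]
scene drum_a 0.55  [237.0, -144.9, -9.0]
```

jog_arm([
  [-4, 0.5, 0, 0],
  [-4, 0.5, 0, 0],
  [-4, 0.5, 0, 0],
  [-4, 0.5, 0, 0],
  [-4, 0, 0, 0],
  [-4, 0, 0, 0],
  [-4, 0, 0, 0],
  [-4, 0, 0, 0],
  [-4, 0, 0, 0],
  [-4, 0, 0, 0],
])

```text
time_s: 20.55
tool_pos: [0.5686, 0.1192, 0.0353]
orientation: [[0.185, 0.983, 0.0], [0.983, -0.185, -0.0], [0.0, 0.0, -1.0]]
contact_force: [-0.2, 1.7, -0.5]
grip_width: 0.0258
grip_force: 0.4
```

jog_arm([
  [-4, 0, 0, 0],
  [-4, 0, 0, 0],
  [-4, 0, 0, 0],
  [-4, 0, 0, 0],
  [-4, 0, 0, 0],
  [-4, 0, 0, 0],
  [-4, 0, 0, 0],
])

```text
time_s: 21.13
tool_pos: [0.5634, 0.0917, 0.0353]
orientation: [[0.185, 0.983, -0.0], [0.983, -0.185, -0.0], [-0.0, -0.0, -1.0]]
contact_force: [0.8, 1.2, -0.2]
grip_width: 0.0256
grip_force: 0.4
```

```bash
python3 - <<'E'
from h import *
tcp(); pic('side','s10'); see('side'); pic('scene','sc10'); see('scene')
E
```

```text
t 21.1333 tcp [-47.5, 2.1, 29.3] F lane [-1.4  0.6] w 0.025565260811218845
side drum_a 0.92  [-8.9, -1.2, -0.5]
side drum_a 0.71  [65.9, 1.9, -2.8]
scene drum_a 0.96  [80.6, 159.0, -5.3]
scene drum_a 0.85  [63.0, 1.0, 1.0]
scene drum_a 0.74  [20.4, -169.5, -6.8]
scene drum_a 0.68  [-8.4, 1.1, -2.0]
```

View pics/s10.png

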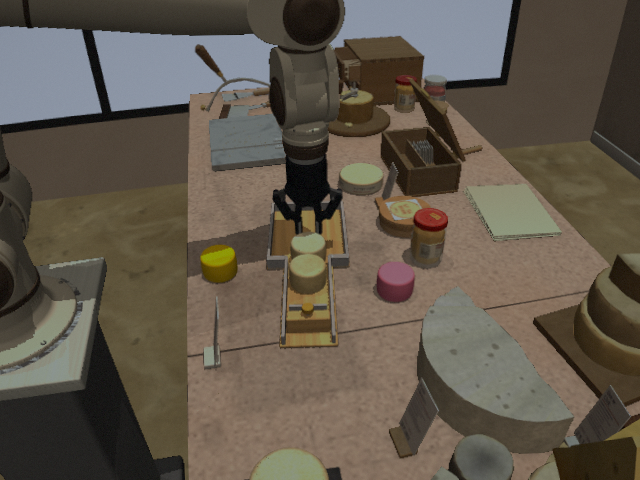

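Side view: both drums are in single file, at (307,272) in the lane and (308,247) at the mouth, with the gripper behind them. I'll advance 36 mm, then creep.

jog_arm([
  [-4, 0, 0, 0],
  [-4, 0, 0, 0],
  [-4, 0, 0, 0],
  [-4, 0, 0, 0],
  [-4, 0, 0, 0],
  [-4, 0, 0, 0],
  [-4, 0, 0, 0],
  [-4, 0, 0, 0],
  [0, 0, 0, 0],
])

```text
time_s: 22.08
tool_pos: [0.5575, 0.0597, 0.0353]
orientation: [[0.186, 0.983, -0.0], [0.983, -0.186, -0.001], [-0.001, 0.0, -1.0]]
contact_force: [1.4, 0.8, -0.4]
grip_width: 0.0253
grip_force: 0.4
```

jog_arm([
  [-2, 0, 0, 0],
  [-2, 0, 0, 0],
])

```text
time_s: 22.25
tool_pos: [0.5569, 0.0567, 0.0353]
orientation: [[0.185, 0.983, 0.0], [0.983, -0.185, 0.0], [0.0, 0.0, -1.0]]
contact_force: [0.5, 3.3, 1.3]
grip_width: 0.0258
grip_force: 1.7
```

```bash
python3 - <<'E'
from h import *
tcp(); pic('side','s11'); see('side'); pic('scene','sc11'); see('scene'); tcp()
E
```

```text
t 22.25 tcp [-11.9, 2.1, 29.3] F lane [-3.4 -0.1] w 0.025840200688190457
side drum_a 0.98  [95.1, 1.6, -3.7]
side drum_a 0.96  [84.9, 161.2, -3.4]
side drum_a 0.8  [16.8, -166.7, -6.3]
side drum_a 0.6  [26.8, -0.8, -1.0]
scene drum_a 0.86  [27.0, -0.6, -2.1]
scene drum_a 0.85  [94.4, -1.8, 2.4]
scene drum_a 0.82  [19.9, -170.6, -7.6]
scene drum_a 0.32  [-213.2, 172.8, -5.3]
t 22.45 tcp [-11.7, 2.1, 29.2] F lane [-1.5  1.1] w 0.025351060872219982
```

jog_arm([
  [-2, 0, 0, 0],
  [-2, 0, 0, 0],
  [-2, 0, 0, 0],
  [-2, 0, 0, 0],
  [-2, 0, 0, 0],
])

```text
time_s: 22.87
tool_pos: [0.5549, 0.0467, 0.0353]
orientation: [[0.185, 0.983, -0.0], [0.983, -0.185, 0.0], [0.0, -0.0, -1.0]]
contact_force: [0.6, 2.8, 1.6]
grip_width: 0.0258
grip_force: 1.8
```

jog_arm([
  [-1, 0, 0, 0],
  [-1, 0, 0, 0],
  [-1, 0, 0, 0],
])

```text
time_s: 23.12
tool_pos: [0.5545, 0.0439, 0.0353]
orientation: [[0.185, 0.983, 0.0], [0.983, -0.185, 0.0], [0.0, 0.0, -1.0]]
contact_force: [1.8, 3.4, 0.7]
grip_width: 0.0255
grip_force: 1.9
```

jog_arm([
  [-1, 0, 0, 0],
  [-1, 0, 0, 0],
  [-1, 0, 0, 0],
])

```text
time_s: 23.37
tool_pos: [0.5539, 0.0409, 0.0353]
orientation: [[0.185, 0.983, 0.0], [0.983, -0.185, 0.0], [0.0, 0.0, -1.0]]
contact_force: [1.4, 4.8, 0.7]
grip_width: 0.0258
grip_force: 2.0
```

jog_arm([
  [-1, 0, 0, 0],
  [-1, 0, 0, 0],
])

```text
time_s: 23.53
tool_pos: [0.5536, 0.039, 0.0353]
orientation: [[0.185, 0.983, 0.0], [0.983, -0.185, 0.0], [0.0, 0.0, -1.0]]
contact_force: [2.0, 3.0, 1.9]
grip_width: 0.0252
grip_force: 2.0
```

jog_arm([
  [-1, 0, 0, 0],
  [-1, 0, 0, 0],
])

```text
time_s: 23.7
tool_pos: [0.5532, 0.037, 0.0353]
orientation: [[0.185, 0.983, 0.0], [0.983, -0.185, 0.0], [0.0, 0.0, -1.0]]
contact_force: [1.1, 3.5, 2.4]
grip_width: 0.0258
grip_force: 2.0
```

jog_arm([
  [-1, 0, 0, 0],
  [-1, 0, 0, 0],
])

```text
time_s: 23.87
tool_pos: [0.5528, 0.035, 0.0353]
orientation: [[0.185, 0.983, 0.0], [0.983, -0.185, 0.0], [0.0, 0.0, -1.0]]
contact_force: [1.0, 4.0, 1.0]
grip_width: 0.0255
grip_force: 2.0
```

jog_arm([
  [-1, 0, 0, 0],
  [-1, 0, 0, 0],
])

```text
time_s: 24.03
tool_pos: [0.5524, 0.033, 0.0353]
orientation: [[0.185, 0.983, 0.0], [0.983, -0.185, 0.0], [0.0, 0.0, -1.0]]
contact_force: [1.1, 4.4, 2.0]
grip_width: 0.0257
grip_force: 2.0
```

jog_arm([
  [-1, 0, 0, 0],
  [-1, 0, 0, 0],
])

```text
time_s: 24.2
tool_pos: [0.5524, 0.032, 0.0356]
orientation: [[0.185, 0.983, 0.001], [0.983, -0.185, 0.002], [0.002, 0.001, -1.0]]
contact_force: [2.0, 10.1, 2.6]
grip_width: 0.0255
grip_force: 4.9
```

```bash
python3 - <<'E'
from h import *
tcp(); im=pic('side','s12'); see('side'); tcp()
cv2.imwrite('pics/s12c.png',cv2.resize(im[220:360,250:370,::-1],None,fx=4,fy=4,interpolation=cv2.INTER_CUBIC))
E
```

```text
t 24.2 tcp [13.2, 2.3, 29.6] F lane [-10.3   0.1] w 0.0255367475753739
side drum_a 0.92  [17.3, -166.6, -6.9]
side drum_a 0.81  [123.4, -2.3, -2.9]
side drum_a 0.78  [82.7, 161.2, -6.3]
side drum_a 0.17  [217.8, 1.0, -3.7]
t 24.3 tcp [13.3, 2.3, 29.6] F lane [-8.9  0.4] w 0.025740601376371085
```

View pics/s12c.png

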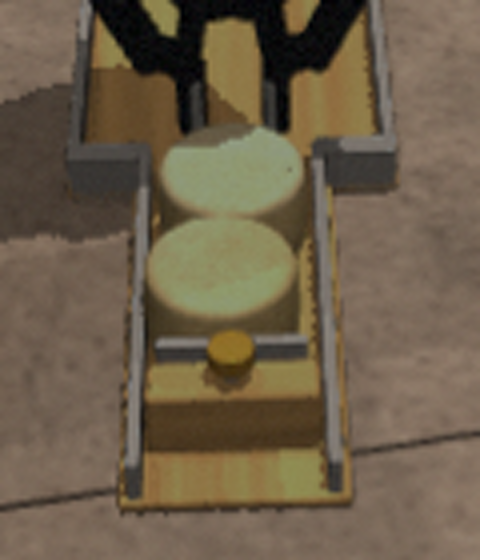

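The crop shows both drums in file against the plate (dark bar at crop (230,348)). The force jumped from 4 N to 10 N at TCP x ≈ 12.7, so that is the touch. I'll press until TCP x ≈ 19.7, about 7 mm in.

jog_arm([
  [-1, 0, 0, 0],
  [-1, 0, 0, 0],
  [-1, 0, 0, 0],
])

```text
time_s: 24.55
tool_pos: [0.552, 0.0293, 0.0357]
orientation: [[0.185, 0.983, 0.001], [0.983, -0.185, 0.002], [0.003, 0.001, -1.0]]
contact_force: [2.9, 9.6, 4.1]
grip_width: 0.0249
grip_force: 5.0
```

jog_arm([
  [-1, 0, 0, 0],
  [-1, 0, 0, 0],
])

```text
time_s: 24.72
tool_pos: [0.5516, 0.0274, 0.0357]
orientation: [[0.184, 0.983, 0.001], [0.983, -0.184, 0.002], [0.003, 0.001, -1.0]]
contact_force: [2.3, 10.1, 2.6]
grip_width: 0.0255
grip_force: 5.2
```

```bash
python3 - <<'E'
from h import *
tcp()
E
```

```text
t 24.7167 tcp [17.9, 2.4, 29.7] F lane [-10.4   0.4] w 0.02550585526946601
```

jog_arm([
  [-1, 0, 0, 0],
  [-1, 0, 0, 0],
])

```text
time_s: 24.88
tool_pos: [0.5513, 0.0255, 0.0357]
orientation: [[0.184, 0.983, 0.001], [0.983, -0.184, 0.003], [0.003, 0.001, -1.0]]
contact_force: [3.1, 10.2, 3.8]
grip_width: 0.0255
grip_force: 5.3
```

jog_arm([
  [3, 0, 0, 0],
  [5, 0, 0, 0],
  [8, 0, 0, 0],
  [10, 0, 0, 0],
  [0, 0, -30, 0],
  [0, 0, -40, 0],
  [0, 0, -40, 0],
  [0, 0, 0, 0],
  [0, 0, 0, 0],
])

```text
time_s: 25.63
tool_pos: [0.5569, 0.0506, 0.1479]
orientation: [[0.185, 0.983, 0.004], [0.983, -0.185, 0.0], [0.001, 0.004, -1.0]]
contact_force: [-0.6, 0.4, 0.2]
grip_width: 0.0255
grip_force: 0.0
```

```bash
python3 - <<'E'
from h import *
tcp(); im=pic('side','s13'); see('side'); pic('scene','sc13'); see('scene'); pic('wrist','w13'); see('wrist')
cv2.imwrite('pics/s13c.png',cv2.resize(im[220:360,250:370,::-1],None,fx=4,fy=4,interpolation=cv2.INTER_CUBIC))
E
```

```text
t 25.6333 tcp [-5.9, 3.3, 141.9] F lane [-0.3 -0.7] w 0.025529226236460673
side drum_a 0.9  [56.5, 4.9, -3.2]
side drum_a 0.83  [21.2, -166.2, -6.7]
side drum_a 0.66  [126.4, -4.5, -2.2]
side drum_a 0.57  [82.3, 159.7, -4.0]
scene drum_a 0.93  [83.6, 160.0, -3.7]
scene drum_a 0.71  [57.2, -0.7, -0.6]
scene drum_a 0.64  [127.8, -1.2, -0.5]
scene drum_a 0.56  [19.9, -170.6, -5.8]
wrist drum_a 0.92  [21.4, -167.9, -8.6]
wrist drum_a 0.79  [125.8, -4.8, 1.3]
wrist drum_a 0.75  [83.8, 163.3, -4.4]
wrist drum_a 0.61  [59.9, -0.9, -0.3]
```

View pics/s13c.png

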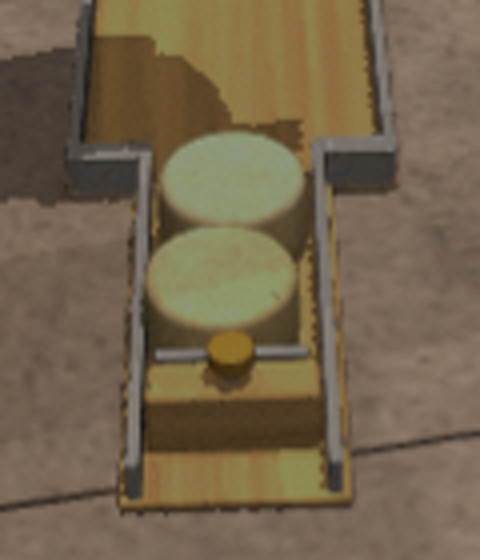

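The plate bar has moved towards its block (crop row 348 → 354). The drums sit in file at (232,180) and (222,275), about 70 mm apart, and the gripper is clear. I'll hand in.

```bash
python3 -c "
from plant import env
print(env.sign_off())"
```

```text
the job is handed in; nothing more can be done
None
```

The job is handed in, result not reported back: both drums are in the lane in single file, the stop plate is pushed in about 7 mm of its 15 mm (estimated from arm travel after contact), and the peak wrist force I read was about 11 N.

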